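# Dock the coffee grinder, fit its bayonet lid and hold it at the half-way twist

### The job

Slide the small coffee grinder along the worktop, without lifting it, until it sits fully home in its U-shaped docking cradle against the back wall. Then pick up its white lid, drop its two lugs through the slots of the grinder's mouth until the lid sits flush, and twist the lid clockwise (seen from above) half-way along its quarter-turn, to about 45 degrees, where the grinder pulses, but not as far as the lock click; the lid springs back if let go, so finish while still gripping it and holding it there. Leave the scoop, mug and spice jar alone.

Things in the scene. Friction and masses are not known exactly. Their poses are not given: they have to be found in the camera images.
- dock: fixed grey U-shaped cradle, 24 mm high, open at its -x side. Origin (worktop level) = where the docked grinder's centre stands; push the grinder in along +x. Back wall's inner face at x = 51 mm; side walls' inner faces at y = +-55 mm, from x = -5 to 57 mm; in front, guide wings flare out to x = -64 mm, y = +-74 mm. Slippery plastic
- grinder: loose coffee grinder, smooth (friction about 0.4), 0.65 to 0.95 kg; origin at the centre of its underside, z up. White square base 100 x 100 mm, 48 mm high (push button on the -x face), with a round grey turret, 92 mm across, up to 66 mm. Docked, it has the cradle's position and yaw
- grinder_mouth (a point): centre of the round mouth in the grinder's top, 66 mm above its underside, grinder's axes. Hole 53 mm across in a collar 8 mm thick; two slots, 14 mm wide at the hole, reach 36 mm from the centre on the +x and -x sides. Black dots on the rim: open (at the slots), half-way (larger, 45 degrees clockwise), locked (90)
- lid_grip (a point): middle of the grip bar on the loose white lid, 44 mm above the lid's underside. The bar is 64 mm long (x), 16 mm thick (y), from 22 mm below this point (on a flange 76 mm across) to 11 mm above it. The flange's underside is 28 mm below this point, so seated, this point is 28 mm above the mouth point
- lid: the lid (0.12 kg), origin at the centre of its underside, standing upright at the start. Plug 48 mm across, 16 mm deep, with two lugs at its foot, 9 mm wide and 6 mm high, reaching 33 mm from the axis along +x and -x, in line with the bar; the same after half a turn. It enters only with the bar in line with the slots (2 mm free each side)
- drive (a joint): angle (rad) of the sprung drive ring in the grinder that the lid's lugs turn: 0 open, grows as the seated lid is twisted clockwise (from above) relative to the grinder, 0.785 half-way, 1.55 locked. About 0.05 rad of play before it moves; spring 0.15 N m/rad turns it back. From about 1.1 a lug rides on the catch that clicks
- scoop_mid (a point): middle of the coffee scoop lying on the worktop, 42 x 122 x 22 mm; leave alone
- mug_mid (a point): middle of a white spotted mug, 63 x 88 x 54 mm; leave alone
- jar_mid (a point): middle of a spice jar, 44 mm across, 104 mm high; leave alone

How it is judged:
By the outcome, as a careful person would: the job done as asked, in the order asked, and still so for the second after the job is handed in, while the arm keeps its last pose, push and grip.
It also fails if it takes over 64 s, if anything falls off the work surface, if the arm or the gripper's body presses on something with over 40 N, if the wrist force passes 120 N, or if a joint passes its speed limit or range.

### The arm

A 6-joint arm with a two-finger parallel gripper is mounted at the origin on a cart in front of the work surface, level with it; the furniture and walls round the work are solid. World frame = base frame: x ahead of the robot, y to its left, z up, the work surface at z = 0. Lengths are in m, angles in rad, forces in N, time in s.
With the tool pointing down it reaches from about 0.3 to 0.775 m from the base axis. Payload 14.6 kg.
Tool frame: the origin (TCP) lies between the finger pads; the fingertips stand 14 mm ahead of it and the grasp point (between the pads) lies 5 mm behind it; z points along the fingers, y is the line along which they close (so a half turn about z gives the same grasp; the last joint's range is limited). The gripper opens to 94 mm and grips with 3 to 60 N. Pads are 16 mm wide; open, the fingers measure 119 mm over their backs; the gripper's body (75 mm by 177 mm) begins 78 mm behind the grasp point.
Start: joints at [-1.31, 0.3, 1.521, -0, 1.321, -0.067], TCP at [0.177, -0.521, 0.219] pointing down, gripper open.
Joint ranges: [-3.03, 3.03], [-0.79, 2.21], [0.23, 2.52], [-1.04, 4.18], [0, 3.07], [-2.55, 2.55]. Speed limits (rad/s): [2.22, 2.22, 2.57, 3.14, 3.14, 3.14].

### API

Orientations are given as [roll, pitch, yaw] about the fixed x, y, z axes, in that order (R = Rz(yaw) Ry(pitch) Rx(roll)).
In Python, from station import ctrl gives the robot as it stands. The module is installed in compiled form; this text tells all that it offers.
- The arm moves only by the tool move_arm, never from a script. Its argument "targets" is a list of rows, each a list of 7 numbers: the opening, from -1 (shut) to 1 (fully open), then the shift along the tool's x, y, z in units of 50 mm (1.0 is 50 mm), then the turn, a rotation vector about the tool's x, y, z in rad. A call has 1 to 12 rows; each row is the pose to reach, as a shift and turn from the pose commanded when the call began, along the tool's axes at that moment; what a row does not reach only later rows make up. A row lasts 1/10 s, in which the tool goes at most 50 mm and 8.59 degrees, less where a joint would pass 70% of its speed; a pose out of reach is approached as far as the arm can. A call with a gripper value outside its range is refused whole. The fingers move at their own pace and stop on an object; "grip_force" is the grip in N (left out, the last holds). Time passes only in rows, so rows that repeat a pose let the fingers close. It gives the time, the measured TCP pose, the force, the opening and the grip force at its end, in the units of the state.
- ctrl.get_obs(): the state, without advancing time (a new reading comes with each control period).
- ctrl.camera(name): name is "scene" or "top" or "wrist"; returns (picture, depth): 480x640x3 uint8, red, green, blue; 480x640 float32, m along the optical axis (not along the pixel's ray), 0 where there is no reading.
- ctrl.camera_params(name): a dict with "intrinsics" (3x3 intrinsics, pixels), "rvec" (rotation vector, rad) and "tvec" (3), from world to camera coordinates, as OpenCV has them; the wrist camera has in their place "T_tool_cam" (4x4, takes a point from camera to tool coordinates, whose origin is the TCP and whose axes are the flange's). Camera axes: x right, y down, z forward; pixel columns grow to the right and rows downward; lengths in m; the calibration is good to about 2 mm. A picture is of the moment at which its call begins: read the wrist's pose just before it. camera_params takes no time and is no camera call.
- ctrl.hand_in(): hands the job in; it is judged then, once.
Trained networks look in the newest picture that a camera, given by its name, has taken for a name from the list of things; names that differ only in an ending like _2 or _b are one class to them, and where a whole thing is asked for, a point or a joint stands for the part that bears it (a point fixed in the world has none). Each returns a list of dicts, best first, with "score" (0 to 1); they miss things now and then, are a little off and sometimes report something else, mostly with a low value. They report only what shows in the picture. A call takes as long as a camera call.
- ctrl.cut_out(camera, target): "region" (480x640 bool, what is visible of it) and "point" ([column, row] in pixels, amid what is visible of it).
- ctrl.tip_of(camera, target): "point" ([column, row] in pixels: a listed point, or the origin of a listed thing).
The state is a dict: "time_s": time; "qpos": joint angles; "joint_vel": joint speeds; "tau": joint torques, N m; "ee_pos": TCP position; "eef_rot": TCP orientation; "force": force on the tool from outside, world axes, zero at the start; "moment": the same for the moment, N m; "grip_width": finger opening in m; "grip_force": force on a finger pad.
Only numpy, scipy, OpenCV 4.12 (cv2) and the standard library are available. Lean on these libraries where they do the work, as an engineer would, in place of code of your own. Each camera call takes 0.05 s, during which the arm holds its last target. There are 200 camera calls.

## Working session

There is one attempt and no reset: what is moved stays moved. The work goes in short steps, Python scripts to look and compute and a tool call to move; the robot and the scene stay as the last step left them, time stands still between calls to the robot, and variables do not carry over. Pictures are saved under pics/ and viewed, at most 10 in all, crops included, and the job is handed in when it is done.

Besides the shell and the picture viewer there is one more tool, called after "Request:" as name(argument=value, ...), one argument or row to a line, values as JSON. move_arm: Moves the arm, as the interface text tells. Its arguments: {"type":"object","properties":{"targets":{"type":"array"},"grip_force":{"type":"number"}},"required":["targets"]}

```bash
mkdir -p pics; cat > h.py <<'E'
import numpy as np, cv2
from scipy.spatial.transform import Rotation as R
from station import ctrl
def T_wc(n):
    p=ctrl.camera_params(n)
    if 'rvec' in p:
        M=np.eye(4); M[:3,:3]=cv2.Rodrigues(np.array(p['rvec'],float))[0]; M[:3,3]=np.ravel(p['tvec'])
        return np.array(p['intrinsics']),np.linalg.inv(M)
    o=ctrl.get_obs(); W=np.eye(4); W[:3,:3]=rot(o['eef_rot']); W[:3,3]=o['ee_pos']
    return np.array(p['intrinsics']),W@np.array(p['T_tool_cam'])
def rot(e):
    e=np.ravel(e); return R.from_euler('xyz',e).as_matrix()
def px_plane(K,T,uv,z):
    d=T[:3,:3]@np.linalg.inv(K)@np.array([uv[0],uv[1],1.]); o=T[:3,3]
    return o+d*(z-o[2])/d[2]
def cloud(K,T,D):
    v,u=np.mgrid[:480,:640]; P=np.stack([(u-K[0,2])/K[0,0]*D,(v-K[1,2])/K[1,1]*D,D],-1)
    return P@T[:3,:3].T+T[:3,3]
def snap(n,f=None):
    K,T=T_wc(n); im,D=ctrl.camera(n)
    if f: cv2.imwrite('pics/'+f,im[...,::-1])
    return K,T,im,D
E
python3 - <<'E'
from h import *
o=ctrl.get_obs(); print(o['ee_pos'],o['eef_rot'],o['time_s'])
Z=dict(dock=0,grinder=0,grinder_mouth=.066,lid_grip=.044,lid=0,scoop_mid=.011,mug_mid=.03,jar_mid=.05)
for n in('top','scene'):
    K,T,im,D=snap(n,n+'0.png'); C=cloud(K,T,D); print(n,'cam',T[:3,3].round(3))
    for t in Z:
        for r in ctrl.tip_of(n,t)[:2]:
            print(t,round(r['score'],2),np.round(r['point'],0),px_plane(K,T,r['point'],Z[t]).round(3))
E
```

```text
[ 0.17700681 -0.52047514  0.21889317] [-3.14046923e+00 -1.03960999e-04  3.27755494e-01] 0.0
top cam [ 0.346 -0.122  1.088]
grinder 0.78 [335. 268.] [ 0.49  -0.168  0.   ]
grinder_mouth 0.86 [334. 263.] [ 0.493 -0.166  0.066]
grinder_mouth 0.34 [454. 175.] [ 0.648 -0.462  0.066]
lid_grip 0.81 [180. 305.] [0.455 0.179 0.044]
lid 0.7 [184. 312.] [0.444 0.183 0.   ]
scoop_mid 0.86 [266. 297.] [ 0.448 -0.006  0.011]
mug_mid 0.92 [473. 245.] [ 0.491 -0.484  0.03 ]
jar_mid 0.58 [453. 168.] [ 0.669 -0.469  0.05 ]
jar_mid 0.19 [334. 267.] [ 0.487 -0.164  0.05 ]
scene cam [-0.336  0.523  1.182]
dock 0.67 [319. 239.] [ 0.615 -0.2    0.   ]
grinder_mouth 0.58 [339. 250.] [ 0.499 -0.177  0.066]
lid_grip 0.79 [233. 331.] [0.446 0.179 0.044]
lid 0.61 [232. 344.] [0.443 0.186 0.   ]
scoop_mid 0.78 [295. 301.] [ 0.459 -0.01   0.011]
mug_mid 0.55 [233. 343.] [0.424 0.192 0.03 ]
jar_mid 0.22 [316. 243.] [ 0.57  -0.153  0.05 ]
```

View pics/top0.png

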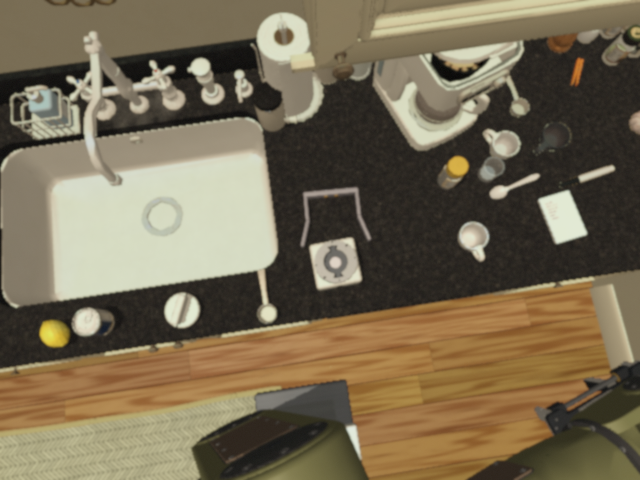

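View pics/scene0.png

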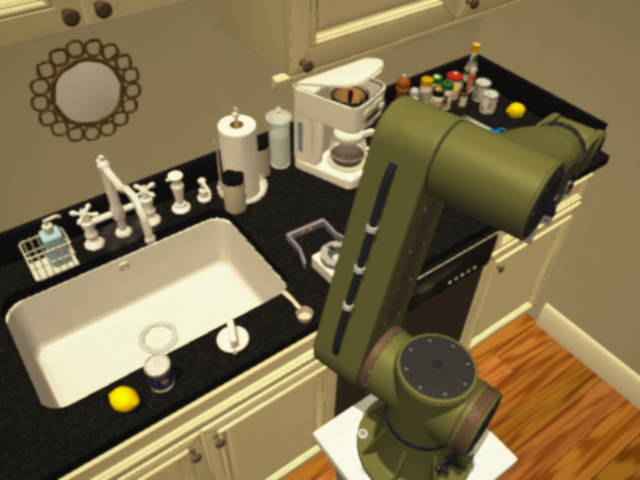

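The top view shows the grinder at (335,263) and the dock's U from (303,192) to (360,190), opening downward. The lid is at (182,310) with its bar tilted, and the scoop at (265,297) lies between them. Next I'll fit precise poses.

```bash
python3 - <<'E'
from h import *
K,T,im,D=snap('top'); C=cloud(K,T,D)
def rect(m):
    P=C[m][:,:2].astype(np.float32); r=cv2.minAreaRect(P*1000); return len(P),np.round(r[0],1),np.round(r[1],1),round(r[2],1), C[m][:,2].mean().round(4)
x,y,z=C[...,0],C[...,1],C[...,2]
print('table z',np.median(z[(abs(x-.45)<.03)&(abs(y+.3)<.05)]))
g=(abs(x-.49)<.09)&(abs(y+.168)<.09)&(z>.035)
print('grinder',rect(g))
print('turret',rect(g&(z>.058)), cv2.minEnclosingCircle((C[g&(z>.058)][:,:2]*1000).astype(np.float32)))
l=(abs(x-.45)<.06)&(abs(y-.18)<.06)
print('bar',rect(l&(z>.04)),'flange',rect(l&(z>.01)), 'zmax',z[l].max())
P=C[l&(z>.045)][:,:2]; q=P-P.mean(0); w,v=np.linalg.eigh(q.T@q); print(P.mean(0),'bar dir',np.degrees(np.arctan2(v[1,1],v[0,1])))
s=(abs(x-.45)<.15)&(abs(y+.0)<.05)&(z>.008)&(z<.05); print('scoop',rect(s),[C[s].min(0),C[s].max(0)])
for n in('grinder','dock','lid'):
    for r in ctrl.cut_out('top',n)[:1]:
        m=r['region']; print(n,r['score'],m.sum(),r['point'],rect(m&(z>.008)))
        if n=='dock':
            dm=m
d=(x>.5)&(x<.75)&(y>-.3)&(y<-.08)&(z>.012)&(z<.03); print('dockpts',rect(d))
np.save('dock.npy',C[d])
big=cv2.resize(im[170:330,140:400],None,fx=3,fy=3,interpolation=cv2.INTER_CUBIC); cv2.imwrite('pics/crop1.png',big[...,::-1])
def proj(p):
    M=np.linalg.inv(T); c=M[:3,:3]@p+M[:3,3]; c=K@c; return c[:2]/c[2]
E
```

```text
table z -0.0005543266852403583
grinder (2023, array([ 497.4, -168.2]), array([100.5, 100.1]), 2.0, np.float64(0.0555))
turret (906, array([ 497., -168.]), array([91.6, 91.4]), 37.5, np.float64(0.0654)) ((497.34716796875, -167.9163360595703), 46.61585235595703)
bar (260, array([448.2, 183.1]), array([17.2, 63.2]), 67.2, np.float64(0.0527)) flange (927, array([448.3, 183.2]), array([74.1, 72.7]), 82.5, np.float64(0.0309)) zmax 0.059607400811656275
[0.44805569 0.18170287] bar dir 156.9370887988736
scoop (256, array([451.6,  -6.7]), array([ 39.6, 119.4]), 82.7, np.float64(0.0176)) [array([ 0.39201248, -0.0222892 ,  0.00848293]), array([0.51249467, 0.01799531, 0.02613738])]
grinder 0.74 2066 [333.8, 264.2] (2063, array([ 447.4, -169.6]), array([200.1, 100.2]), 1.3, np.float64(0.0594))
dock 0.88 863 [332.8, 194.5] (694, array([ 516.1, -181.3]), array([325.4, 158.3]), 6.1, np.float64(0.0291))
lid 0.65 948 [180.0, 310.4] (930, array([419.1,  45. ]), array([356.6,  73.6]), 78.0, np.float64(0.0366))
dockpts (700, array([ 600.4, -173.5]), array([157.6, 158.8]), 4.8, np.float64(0.0219))
```

View pics/crop1.png

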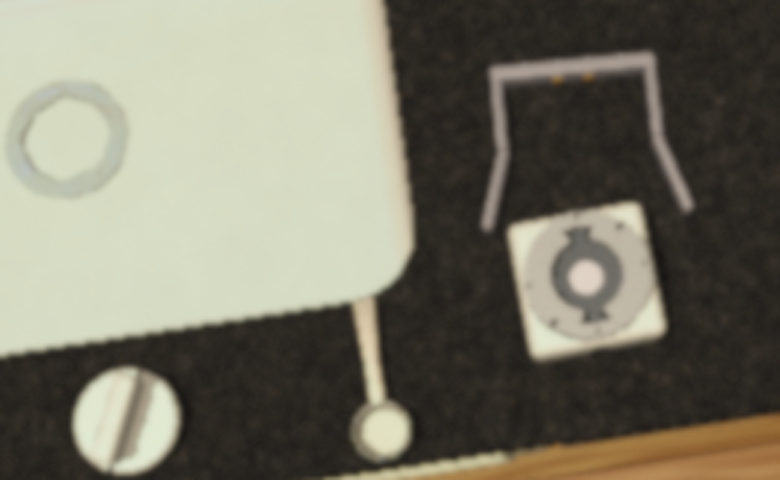

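```bash
python3 - <<'E'
from h import *
from scipy.optimize import least_squares
P=np.load('dock.npy'); P=P[:,:2]*1000
V=np.array([[-64,77],[-5,58],[54,58],[54,-58],[-5,-58],[-64,-77]],float)
def dist(p):
    c,s=np.cos(p[2]),np.sin(p[2]); L=(P-p[:2])@np.array([[c,-s],[s,c]])
    d=[]
    for a,b in zip(V[:-1],V[1:]):
        t=np.clip((L-a)@(b-a)/((b-a)@(b-a)),0,1); d.append(np.linalg.norm(L-a-t[:,None]*(b-a),axis=1))
    return np.maximum(np.min(d,0)-2,0)
for f in ([600,-173,.08],[600,-173,0.0]):
    r=least_squares(dist,f,loss='soft_l1',f_scale=2); e=dist(r.x); print(r.x[:2],np.degrees(r.x[2]),r.cost,np.percentile(e,[50,90,99]),len(P))
# wall edges
c,s=np.cos(r.x[2]),np.sin(r.x[2]); L=(P-r.x[:2])@np.array([[c,-s],[s,c]])
L=L[dist(r.x)<5]; m=L[(L[:,0]>5)&(L[:,0]<45)]
print('inner',m[m[:,1]>0][:,1].min(),m[m[:,1]<0][:,1].max(),'outer',L[:,0].max(),L[:,0].min(),m[:,1].max(),m[:,1].min())
b=L[abs(L[:,1])<40]; print('back',b[b[:,0]>30][:,0].min(),b[:,0].max())
d=np.radians(0); g=np.array([497.3,-168.1]); print('grinder in dock',(g-r.x[:2])@np.array([[c,-s],[s,c]]))
E
```

```text
[ 611.02888825 -181.25165656] -3.0675617444685708 808.9704613333201 [0.61057683 3.13299483 4.96383305] 700
[ 611.02889466 -181.25164016] -3.0675424305741954 808.9704613279678 [0.61057558 3.13299257 4.96383205] 700
inner 55.70162765696675 -56.15511512544015 outer 60.96187520995507 -65.99116653432776 63.67523584177181 -64.05354828068397
back 47.444037898753265 60.96187520995507
grinder in dock [-114.26972326    7.0468053 ]
```

```bash
cat >> h.py <<'E'
DOCK=np.array([.611,-.1813]); DY=np.radians(-3.07)
def dk(x,y,z): c,s=np.cos(DY),np.sin(DY); return np.array([DOCK[0]+c*x-s*y,DOCK[1]+s*x+c*y,z])
def go(p,yaw,pose=None):
    """from pose (pos,rotmat; default measured) print row: shift/50mm, rotvec"""
    o=ctrl.get_obs(); p0,R0=pose or (np.ravel(o['ee_pos']),rot(o['eef_rot']))
    Rt=R.from_euler('xyz',[np.pi,0,yaw]).as_matrix()
    rv=R.from_matrix(R0.T@Rt).as_rotvec(); s=R0.T@(np.asarray(p)-p0)/.05
    print('row',s.round(3),rv.round(4)); return np.asarray(p),Rt
E
python3 - <<'E'
from h import *
go(dk(-.190,.007,.219),DY); go(dk(-.190,.007,.028),DY)
E
```

```text
row [ 6.927 -5.177  0.009] [0.     0.     0.3814]
row [ 6.927 -5.177  3.829] [0.     0.     0.3814]
```

Request:
move_arm(
  targets=[
    [0.3, 6.93, -5.18, 0.0, 0, 0, 0.381],
    [0.3, 6.93, -5.18, 0.0, 0, 0, 0.381],
    [0.3, 6.93, -5.18, 0.0, 0, 0, 0.381],
    [0.3, 6.93, -5.18, 0.0, 0, 0, 0.381],
    [0.3, 6.93, -5.18, 0.0, 0, 0, 0.381],
    [0.3, 6.93, -5.18, 0.0, 0, 0, 0.381],
    [0.3, 6.93, -5.18, 0.0, 0, 0, 0.381],
    [0.3, 6.93, -5.18, 0.0, 0, 0, 0.381],
    [0.3, 6.93, -5.18, 0.0, 0, 0, 0.381],
    [0.3, 6.93, -5.18, 0.0, 0, 0, 0.381],
    [0.3, 6.93, -5.18, 0.0, 0, 0, 0.381],
    [0.3, 6.93, -5.18, 0.0, 0, 0, 0.381],
  ],
)

```text
time_s: 2.3
ee_pos: [0.4213, -0.1647, 0.2194]
eef_rot: [3.141, 0.0, -0.054]
force: [0.6, 0.4, -0.3]
grip_width: 0.0612
grip_force: 0.0
```

```bash
python3 - <<'E'
from h import *
go(dk(-.190,.007,.219),DY); go(dk(-.190,.007,.028),DY)
K,T,im,D=snap('top'); C=cloud(K,T,D); o=ctrl.get_obs(); print(o['qpos'],o['grip_width'],o['force'],o['time_s'])
print(ctrl.camera_params('wrist'))
snap('wrist','w1.png')
E
```

```text
row [ 0.006 -0.011  0.009] [ 0.0001  0.0001 -0.0005]
row [ 0.007 -0.012  3.829] [ 0.0001  0.0001 -0.0005]
[-4.53961337e-01  8.03740848e-02  1.78225295e+00 -1.11518089e-04
  1.27892241e+00  1.17148923e+00] 0.06116543461544163 [-0.14951257 -0.28525288  0.11452481] 2.35
{'intrinsics': array([[398.7071574 ,   0.        , 323.96375635],
       [  0.        , 398.7071574 , 237.81830616],
       [  0.        ,   0.        ,   1.        ]]), 'T_tool_cam': array([[ 7.67415255e-04, -9.72199781e-01, -2.34151652e-01,
         6.70630670e-02],
       [ 9.99998194e-01,  1.15313485e-03, -1.51040397e-03,
        -3.63279565e-04],
       [ 1.73842284e-03, -2.34150070e-01,  9.72198911e-01,
        -1.64617197e-01],
       [ 0.00000000e+00,  0.00000000e+00,  0.00000000e+00,
         1.00000000e+00]])}
```

View pics/w1.png

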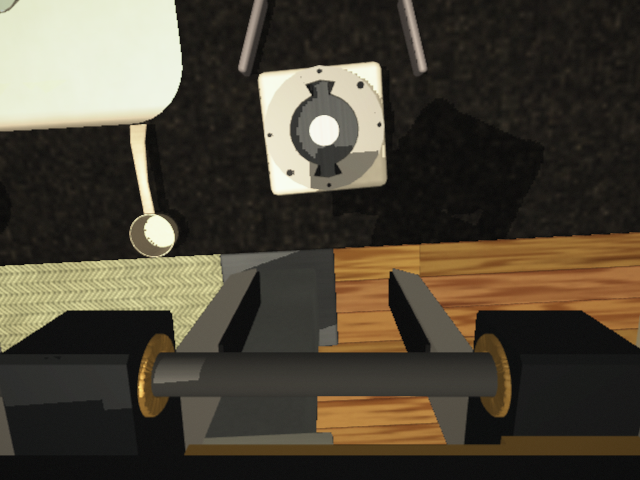

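The wrist view confirms the grinder at (324,128), with its slots along ±x and the dock wings ahead at (245,70) and (420,70). Descending behind the grinder.

Request:
move_arm(
  targets=[
    [0.3, 0, 0, 1, 0, 0, 0],
    [0.3, 0, 0, 2, 0, 0, 0],
    [0.3, 0, 0, 3, 0, 0, 0],
    [0.3, 0, 0, 3.6, 0, 0, 0],
    [0.3, 0, 0, 3.82, 0, 0, 0],
    [0.3, 0, 0, 3.82, 0, 0, 0],
  ],
)

```text
time_s: 3.0
ee_pos: [0.4212, -0.1644, 0.0279]
eef_rot: [-3.141, 0.002, -0.054]
force: [0.2, 0.2, 1.6]
grip_width: 0.061
grip_force: 0.0
```

Request:
move_arm(
  targets=[
    [0.3, 0.15, 0, 0, 0, 0, 0],
    [0.3, 0.3, 0, 0, 0, 0, 0],
    [0.3, 0.42, 0, 0, 0, 0, 0],
    [0.3, 0.54, 0.01, 0, 0, 0, 0],
    [0.3, 0.66, 0.02, 0, 0, 0, 0],
    [0.3, 0.78, 0.03, 0, 0, 0, 0],
    [0.3, 0.9, 0.04, 0, 0, 0, 0],
    [0.3, 1.02, 0.05, 0, 0, 0, 0],
    [0.3, 1.14, 0.06, 0, 0, 0, 0],
    [0.3, 1.26, 0.07, 0, 0, 0, 0],
    [0.3, 1.35, 0.08, 0, 0, 0, 0],
    [0.3, 1.35, 0.08, 0, 0, 0, 0],
  ],
)

```text
time_s: 4.2
ee_pos: [0.4898, -0.1717, 0.0289]
eef_rot: [3.141, -0.001, -0.053]
force: [0.1, 0.3, 0.2]
grip_width: 0.0612
grip_force: 0.0
```

```bash
cat >> h.py <<'E'
def fitg(C):
    x,y,z=C[...,0],C[...,1],C[...,2]
    g=(x>.42)&(x<.68)&(abs(y+.175)<.085)&(z>.057)&(z<.075)
    (cx,cy),r=cv2.minEnclosingCircle((C[g][:,:2]*1000).astype(np.float32)); 
    g2=(abs(x-cx/1e3)<.08)&(abs(y-cy/1e3)<.08)&(z>.036)&(z<.075)
    rc=cv2.minAreaRect((C[g2][:,:2]*1000).astype(np.float32)); return (round(cx,1),round(cy,1),round(r,1)),rc
E
python3 - <<'E'
from h import *
K,T,im,D=snap('top','t2.png'); print(fitg(cloud(K,T,D)))
o=ctrl.get_obs(); K,T,im,D=snap('wrist','w2.png'); print(o['ee_pos'],o['eef_rot'],o['force'],(dk(0,0,0)[:2]-o['ee_pos'][:2]))
C=cloud(K,T,D); print(fitg(C))
for r in ctrl.tip_of('wrist','grinder_mouth')[:1]: print(r['point'],px_plane(K,T,r['point'],.066))
E
```

```text
((578.0, -190.0, 31.8), ((589.8741455078125, -195.05885314941406), (76.22648620605469, 29.09778594970703), 69.86260986328125))
[ 0.48961416 -0.171635    0.02882498] [ 3.14115637e+00 -1.32549334e-03 -5.30170920e-02] [-0.31189092  0.09603032  0.15216508] [ 0.12138584 -0.009665  ]
((534.9, -173.4, 61.6), ((539.7647705078125, -176.7600860595703), (100.65713500976562, 118.10612487792969), 86.97431945800781))
[333.5, 168.9] [ 0.54809626 -0.17715804  0.066     ]
```

View pics/w2.png

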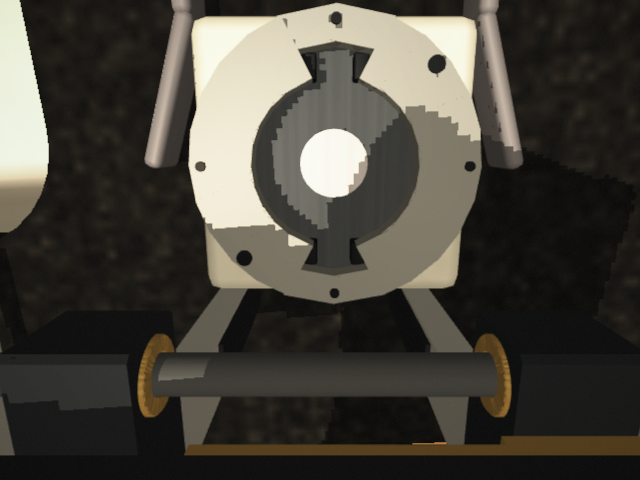

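The grinder is flush against the fingers and centred between the wings, with its mouth at (333,165), or dock frame (-63, +1) mm. Pushing it straight home.

Request:
move_arm(
  targets=[
    [0.3, 0.1, 0.0, 0, 0, 0, 0],
    [0.3, 0.22, 0.01, 0, 0, 0, 0],
    [0.3, 0.34, 0.01, 0, 0, 0, 0],
    [0.3, 0.46, 0.01, 0, 0, 0, 0],
    [0.3, 0.58, 0.01, 0, 0, 0, 0],
    [0.3, 0.7, 0.01, 0, 0, 0, 0],
    [0.3, 0.82, 0.01, 0, 0, 0, 0],
    [0.3, 0.94, 0.01, 0, 0, 0, 0],
    [0.3, 1.04, 0.01, 0, 0, 0, 0],
    [0.3, 1.12, 0.01, 0, 0, 0, 0],
    [0.3, 1.17, 0.01, 0, 0, 0, 0],
    [0.3, 1.2, 0.01, 0, 0, 0, 0],
  ],
)

```text
time_s: 5.55
ee_pos: [0.5486, -0.1752, 0.0285]
eef_rot: [-3.141, 0.001, -0.053]
force: [-5.9, -0.2, 4.5]
grip_width: 0.0612
grip_force: 3.0
```

Request:
move_arm(
  targets=[
    [0.3, 0.02, 0, 0, 0, 0, 0],
    [0.3, 0.04, 0, 0, 0, 0, 0],
    [0.3, 0.06, 0, 0, 0, 0, 0],
    [0.3, 0.06, 0, 0, 0, 0, 0],
  ],
)

```text
time_s: 5.95
ee_pos: [0.5517, -0.1754, 0.0285]
eef_rot: [-3.142, 0.001, -0.053]
force: [-4.6, 1.1, 3.9]
grip_width: 0.0614
grip_force: 2.4
```

Request:
move_arm(
  targets=[
    [0.3, 0.02, 0, 0, 0, 0, 0],
    [0.3, 0.04, 0, 0, 0, 0, 0],
    [0.3, 0.06, 0, 0, 0, 0, 0],
    [0.3, 0.06, 0, 0, 0, 0, 0],
  ],
)

```text
time_s: 6.35
ee_pos: [0.5519, -0.1753, 0.0284]
eef_rot: [-3.14, 0.008, -0.054]
force: [-29.7, 3.4, 20.5]
grip_width: 0.061
grip_force: 14.9
```

Request:
move_arm(
  targets=[
    [0.3, -0.12, 0, 0, 0, 0, 0],
    [0.3, -0.5, 0, 0, 0, 0, 0],
    [0.3, -0.5, 0, -1, 0, 0, 0],
    [0.3, -0.5, 0, -2, 0, 0, 0],
    [0.3, -0.5, 0, -3, 0, 0, 0],
    [0.3, -0.5, 0, -4, 0, 0, 0],
    [0.3, -0.5, 0, -4.4, 0, 0, 0],
    [0.3, -0.5, 0, -4.4, 0, 0, 0],
    [0.3, -0.5, 0, -4.4, 0, 0, 0],
  ],
)

```text
time_s: 7.25
ee_pos: [0.5298, -0.1741, 0.2478]
eef_rot: [-3.141, -0.0, -0.053]
force: [0.4, 0.4, -0.5]
grip_width: 0.061
grip_force: 0.0
```

```bash
cat >> h.py <<'E'
def fitg2(C):
    x,y,z=C[...,0],C[...,1],C[...,2]
    m=(x>.53)&(x<.68)&(abs(y+.181)<.06)
    g=m&(z>.034)&(z<.075); t=m&(z>.058)&(z<.075)
    return cv2.minEnclosingCircle((C[t][:,:2]*1000).astype(np.float32)),cv2.minAreaRect((C[g][:,:2]*1000).astype(np.float32)),np.median(C[t][:,2])
E
python3 - <<'E'
from h import *
K,T,im,D=snap('wrist','w3.png'); C=cloud(K,T,D); print(fitg2(C))
for r in ctrl.tip_of('wrist','grinder_mouth')[:1]: print(r['point'],px_plane(K,T,r['point'],.066))
for r in ctrl.tip_of('wrist','dock')[:1]: print('dock',r['point'],px_plane(K,T,r['point'],0))
K,T,im,D=snap('top'); C=cloud(K,T,D); print('top',fitg2(C))
for r in ctrl.tip_of('top','grinder_mouth')[:1]: print(r['point'],px_plane(K,T,r['point'],.066))
o=ctrl.get_obs();print(o['ee_pos'],o['eef_rot'])
LY=np.radians(-23.1)
go([.448,.183,.25],LY)
E
```

```text
(((610.9343872070312, -180.71571350097656), 46.72203826904297), ((611.0274047851562, -180.61529541015625), (100.29920959472656, 99.54491424560547), 86.84469604492188), np.float64(0.06538002706509871))
[330.2, 127.2] [ 0.60843885 -0.18252867  0.066     ]
top (((571.8116455078125, -186.92250061035156), 17.76467514038086), ((572.8346557617188, -196.37005615234375), (52.05913543701172, 15.67365550994873), 73.2835693359375), np.float64(0.06406292682932346))
[ 0.5296407  -0.1741112   0.24727101] [-3.14098996e+00  1.75342931e-03 -5.31756252e-02]
row [-2.01  -7.045 -0.047] [-3.0e-04  1.8e-03  3.5e-01]
```

View pics/w3.png

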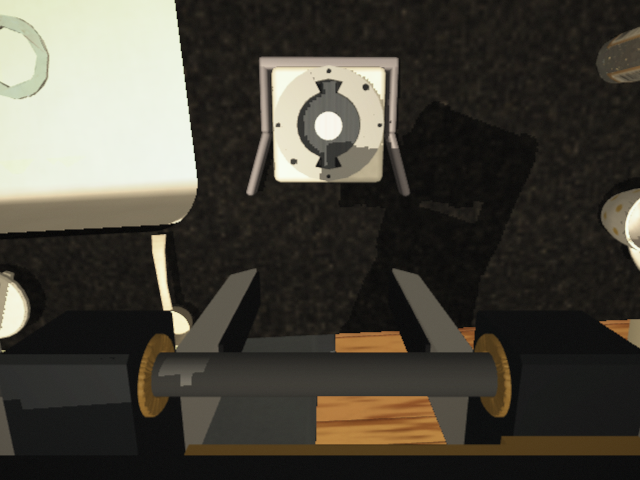

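The grinder is home at (611,-181) with yaw -3.1°, and the picture shows it in the U at (328,125). Moving above the lid.

Request:
move_arm(
  targets=[
    [0.3, -2.01, -7.05, -0.05, 0, 0, 0.35],
    [0.3, -2.01, -7.05, -0.05, 0, 0, 0.35],
    [0.3, -2.01, -7.05, -0.05, 0, 0, 0.35],
    [0.3, -2.01, -7.05, -0.05, 0, 0, 0.35],
    [0.3, -2.01, -7.05, -0.05, 0, 0, 0.35],
    [0.3, -2.01, -7.05, -0.05, 0, 0, 0.35],
    [0.3, -2.01, -7.05, -0.05, 0, 0, 0.35],
    [0.3, -2.01, -7.05, -0.05, 0, 0, 0.35],
    [0.3, -2.01, -7.05, -0.05, 0, 0, 0.35],
    [0.3, -2.01, -7.05, -0.05, 0, 0, 0.35],
    [0.3, -2.01, -7.05, -0.05, 0, 0, 0.35],
    [0.3, -2.01, -7.05, -0.05, 0, 0, 0.35],
  ],
)

```text
time_s: 8.7
ee_pos: [0.4485, 0.1821, 0.2508]
eef_rot: [3.141, 0.0, -0.405]
force: [-0.4, -0.1, -0.2]
grip_width: 0.061
grip_force: 0.0
```

```bash
cat >> h.py <<'E'
def bar(C,cx,cy,z0,z1,r=.045):
    x,y,z=C[...,0],C[...,1],C[...,2]
    b=(np.hypot(x-cx,y-cy)<r)&(z>z0)&(z<z1); P=C[b]
    rc=cv2.minAreaRect((P[:,:2]*1000).astype(np.float32)); q=P[:,:2]-P[:,:2].mean(0); w,v=np.linalg.eigh(q.T@q)
    return len(P),np.round(rc[0],1),np.round(rc[1],1),round(rc[2],2),'pca',np.degrees(np.arctan(v[1,1]/v[0,1])).round(2),'z',np.median(P[:,2]).round(4)
E
python3 - <<'E'
from h import *
K,T,im,D=snap('wrist'); C=cloud(K,T,D)
print(bar(C,.448,.183,.047,.065)); print('flange',bar(C,.448,.183,.014,.03,.05))
for r in ctrl.tip_of('wrist','lid_grip')[:1]: print(r['point'],px_plane(K,T,r['point'],.055),r['score'])
K,T,im,D=snap('top'); C=cloud(K,T,D); print('top',fitg2(C))
o=ctrl.get_obs();print(o['ee_pos'],o['eef_rot'],o['qpos'][5])
E
```

```text
(1147, array([449.1, 184. ]), array([15.7, 63. ]), 67.04, 'pca', np.float64(-22.61), 'z', np.float64(0.054))
flange (3232, array([449.5, 183.5]), array([74.6, 73.3]), 67.11, 'pca', np.float64(67.06), 'z', np.float64(0.0213))
[321.4, 213.4] [0.45241606 0.18374076 0.055     ] 0.8
top (((610.330322265625, -180.25254821777344), 47.082454681396484), ((610.0086669921875, -181.16917419433594), (100.09768676757812, 100.34644317626953), 86.59337615966797), np.float64(0.06525968904537582))
[0.44844015 0.18257402 0.25094732] [-3.14156057e+00 -2.19012797e-05 -4.04233734e-01] 2.2859979508113417
```

```bash
python3 - <<'E'
from h import *
go([.4492,.1838,.042],np.radians(-22.95))
E
```

```text
row [ 4.000e-03 -2.800e-02  4.179e+00] [-0.     -0.     -0.0037]
```

Request:
move_arm(
  targets=[
    [0.3, 0, -0.03, 1, 0, 0, -0.004],
    [0.3, 0, -0.03, 2, 0, 0, -0.004],
    [0.3, 0, -0.03, 3, 0, 0, -0.004],
    [0.3, 0, -0.03, 3.8, 0, 0, -0.004],
    [0.3, 0, -0.03, 4.18, 0, 0, -0.004],
    [0.3, 0, -0.03, 4.18, 0, 0, -0.004],
    [-1, 0, -0.03, 4.18, 0, 0, -0.004],
    [-1, 0, -0.03, 4.18, 0, 0, -0.004],
    [-1, 0, -0.03, 4.18, 0, 0, -0.004],
    [-1, 0, -0.03, 4.18, 0, 0, -0.004],
    [-1, 0, -0.03, 4.18, 0, 0, -0.004],
    [-1, 0, -0.03, 4.18, 0, 0, -0.004],
  ],
  grip_force=40,
)

```text
time_s: 10.05
ee_pos: [0.4489, 0.1845, 0.0422]
eef_rot: [-3.141, -0.0, -0.399]
force: [-0.1, -0.6, -1.1]
grip_width: 0.0167
grip_force: 0.3
```

```bash
python3 - <<'E'
from h import *
o=ctrl.get_obs();print(o['ee_pos'],o['eef_rot'],o['grip_width'],o['grip_force'])
p=go([.4492,.1838,.25],np.radians(-22.95))
go([.6108,-.1807,.25],DY,p)
E
```

```text
[0.44890175 0.18453019 0.04221155] [-3.14135699e+00 -3.04096097e-04 -3.99228268e-01] 0.016730324387108295 0.3077141661196947
row [ 0.012  0.01  -4.156] [-0.0002 -0.0003  0.0013]
row [5.819 5.453 0.   ] [-0.     0.    -0.347]
```

Request:
move_arm(
  targets=[
    [-1, 0, 0, 0, 0, 0, 0],
    [-1, 0, 0, 0, 0, 0, 0],
    [-1, 0, 0, 0, 0, 0, 0],
    [-1, 0, 0, -0.1, 0, 0, 0],
    [-1, 0, 0, -0.6, 0, 0, 0],
    [-1, 0, 0, -1.6, 0, 0, 0],
    [-1, 0, 0, -2.6, 0, 0, 0],
    [-1, 0, 0, -3.2, 0, 0, 0],
    [-1, 0, 0, -3.2, 0, 0, 0],
  ],
  grip_force=40,
)

```text
time_s: 10.95
ee_pos: [0.4502, 0.185, 0.2062]
eef_rot: [-3.137, -0.005, -0.399]
force: [-0.8, -0.2, -1.9]
grip_width: 0.0159
grip_force: 40.0
```

```bash
cat >> h.py <<'E'
def inhand():
    K,T,im,D=snap('wrist'); o=ctrl.get_obs(); C=cloud(K,T,D); p=np.ravel(o['ee_pos']); Rm=rot(o['eef_rot'])
    L=(C-p)@Rm   # tool frame
    x,y,z=L[...,0],L[...,1],L[...,2]
    f=(np.hypot(x,y)<.048)&(z>.012)&(z<.035)&(abs(y)>.012)
    b=(abs(x)<.045)&(abs(y)<.011)&(z>-.025)&(z<.005)
    out=[len(z[f]),'flange z',np.median(z[f]).round(4) if f.any() else None,cv2.minEnclosingCircle((L[f][:,:2]*1000).astype(np.float32)),'bar']
    P=L[b]; rc=cv2.minAreaRect((P[:,:2]*1000).astype(np.float32)); out+=[len(P),np.round(rc[0],1),np.round(rc[1],1),round(rc[2],2),np.median(P[:,2]).round(4)]
    return out,o
E
python3 - <<'E'
from h import *
out,o=inhand(); print(out); print(o['ee_pos'],o['eef_rot'],o['grip_width'],o['grip_force'],o['force'])
snap('wrist','w4.png')
E
```

```text
[6411, 'flange z', np.float64(0.018), ((0.891432523727417, -1.3761916160583496), 37.97699737548828), 'bar', 5325, array([6.3, 0.2]), array([21.9, 53.7]), 86.88, np.float64(-0.0146)]
[0.44928834 0.1847142  0.20343703] [-3.13936574e+00 -2.47528318e-03 -3.99160967e-01] 0.015792862551594584 39.99960780143738 [-0.3643767  -0.07601671 -2.08111861]
```

View pics/w4.png

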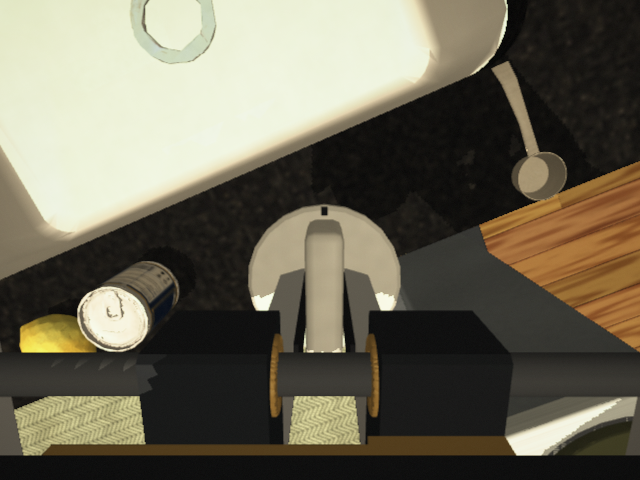

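The lid is held centrally (flange symmetric about column 324) and upright. Carrying it over the mouth.

```bash
python3 - <<'E'
from h import *
go([.6101,-.1807,.205],np.radians(-3.1))
go([.6101,-.1807,.13],np.radians(-3.1))
E
```

```text
row [ 5.814  5.475 -0.066] [-1.00e-04 -2.00e-04 -3.45e-01]
row [5.814 5.475 1.434] [-1.00e-04 -2.00e-04 -3.45e-01]
```

Request:
move_arm(
  targets=[
    [-1, 0.5, 0.5, 0, 0, 0, -0.05],
    [-1, 1.2, 1.1, 0, 0, 0, -0.1],
    [-1, 1.8, 1.7, 0, 0, 0, -0.15],
    [-1, 2.4, 2.3, 0, 0, 0, -0.2],
    [-1, 3.1, 2.9, 0, 0, 0, -0.25],
    [-1, 3.7, 3.5, 0, 0, 0, -0.3],
    [-1, 4.4, 4.1, 0, 0, 0, -0.345],
    [-1, 5.0, 4.7, 0, 0, 0, -0.345],
    [-1, 5.5, 5.2, 0, 0, 0, -0.345],
    [-1, 5.81, 5.48, 0, 0, 0, -0.345],
    [-1, 5.81, 5.48, 0, 0, 0, -0.345],
    [-1, 5.81, 5.48, 0, 0, 0, -0.345],
  ],
)

```text
time_s: 12.25
ee_pos: [0.6093, -0.1805, 0.1999]
eef_rot: [-3.141, 0.003, -0.055]
force: [-0.5, 0.0, -0.7]
grip_width: 0.0158
grip_force: 40.0
```

```bash
python3 - <<'E'
from h import *
out,o=inhand(); print(out); print(o['ee_pos'],o['eef_rot'],o['grip_width'],o['grip_force'],o['force'],o['qpos'])
go([.6101,-.1807,.13],np.radians(-3.1)); go([.6101,-.1807,.110],np.radians(-3.1))
E
```

```text
[6393, 'flange z', np.float64(0.0216), ((0.18146638572216034, -0.41480472683906555), 38.02000045776367), 'bar', 5365, array([5.8, 0. ]), array([22. , 53.5]), 89.75, np.float64(-0.0111)]
[ 0.60944369 -0.18000756  0.20052441] [-3.14075436e+00  2.21424119e-03 -5.38994219e-02] 0.01584691161836901 39.999749064445496 [ 0.04134326  0.10536022 -1.33727437] [-3.44892697e-01  5.07923171e-01  1.27614072e+00  1.71581444e-04
  1.35989043e+00  1.27976786e+00]
row [0.017 0.014 1.41 ] [-0.0008  0.0022  0.0002]
row [0.018 0.015 1.81 ] [-0.0008  0.0022  0.0002]
```

Request:
move_arm(
  targets=[
    [-1, 0.02, 0.01, 0.4, 0, 0, 0],
    [-1, 0.02, 0.01, 0.8, 0, 0, 0],
    [-1, 0.02, 0.01, 1.2, 0, 0, 0],
    [-1, 0.02, 0.01, 1.5, 0, 0, 0],
    [-1, 0.02, 0.01, 1.7, 0, 0, 0],
    [-1, 0.02, 0.01, 1.7, 0, 0, 0],
    [-1, 0.02, 0.01, 1.7, 0, 0, 0],
  ],
)

```text
time_s: 13.0
ee_pos: [0.6112, -0.1813, 0.1176]
eef_rot: [3.141, -0.001, -0.054]
force: [-0.1, -0.1, -0.4]
grip_width: 0.0156
grip_force: 40.0
```

```bash
python3 - <<'E'
from h import *
out,o=inhand(); print(out); print(o['ee_pos'],o['eef_rot'],o['force'])
go([.6101,-.1807,.108],np.radians(-3.1))
snap('wrist','w5.png'); snap('scene','s5.png')
E
```

```text
[6388, 'flange z', np.float64(0.0213), ((0.38524237275123596, -1.1268744468688965), 37.91572952270508), 'bar', 5361, array([5.9, 0.1]), array([22. , 53.2]), 89.09, np.float64(-0.0114)]
[ 0.61133083 -0.18142105  0.11793544] [ 3.14120663e+00 -1.32013245e-03 -5.40958281e-02] [ 0.02497481  0.65650166 -1.24643441]
row [-0.026 -0.013  0.199] [ 0.0004 -0.0013  0.    ]
```

View pics/w5.png

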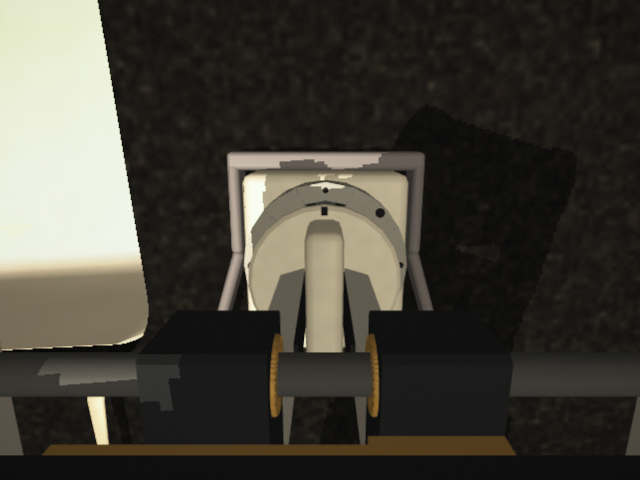

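The lid's mark at (324,211) lines up with the open dot at (325,190). Lowering it in.

Request:
move_arm(
  targets=[
    [-1, -0.02, -0.01, 0.08, 0, 0, 0],
    [-1, -0.02, -0.01, 0.16, 0, 0, 0],
    [-1, -0.02, -0.01, 0.24, 0, 0, 0],
    [-1, -0.02, -0.01, 0.3, 0, 0, 0],
    [-1, -0.02, -0.01, 0.3, 0, 0, 0],
  ],
)

```text
time_s: 13.65
ee_pos: [0.6098, -0.1808, 0.1013]
eef_rot: [-3.141, 0.001, -0.054]
force: [0.4, -0.3, -0.7]
grip_width: 0.016
grip_force: 40.0
```

Request:
move_arm(
  targets=[
    [-1, 0, 0, 0.05, 0, 0, 0],
    [-1, 0, 0, 0.1, 0, 0, 0],
    [-1, 0, 0, 0.13, 0, 0, 0],
    [-1, 0, 0, 0.16, 0, 0, 0],
    [-1, 0, 0, 0.16, 0, 0, 0],
  ],
)

```text
time_s: 14.15
ee_pos: [0.6099, -0.1808, 0.0937]
eef_rot: [-3.142, 0.0, -0.054]
force: [-0.5, -0.5, -1.8]
grip_width: 0.0157
grip_force: 40.0
```

Request:
move_arm(
  targets=[
    [-1, 0, 0, 0.02, 0, 0, 0],
    [-1, 0, 0, 0.04, 0, 0, 0],
    [-1, 0, 0, 0.06, 0, 0, 0],
    [-1, 0, 0, 0.06, 0, 0, 0],
  ],
)

```text
time_s: 14.55
ee_pos: [0.6102, -0.1809, 0.0925]
eef_rot: [3.141, -0.001, -0.054]
force: [-5.5, 1.4, 11.0]
grip_width: 0.0156
grip_force: 40.0
```

Request:
move_arm(
  targets=[
    [-1, 0, 0, -0.02, 0, 0, 0],
    [-1, 0, 0, -0.02, 0, 0, 0.05],
    [-1, 0, 0, -0.02, 0, 0, 0.1],
    [-1, 0, 0, -0.02, 0, 0, 0.15],
    [-1, 0, 0, -0.02, 0, 0, 0.2],
    [-1, 0, 0, -0.02, 0, 0, 0.25],
    [-1, 0, 0, -0.02, 0, 0, 0.3],
    [-1, 0, 0, -0.02, 0, 0, 0.35],
    [-1, 0, 0, -0.02, 0, 0, 0.4],
    [-1, 0, 0, -0.02, 0, 0, 0.4],
  ],
)

```text
time_s: 15.55
ee_pos: [0.6102, -0.1813, 0.0925]
eef_rot: [3.141, -0.001, -0.455]
force: [-1.1, -2.7, 3.5]
grip_width: 0.0159
grip_force: 40.0
```

```bash
python3 - <<'E'
from h import *
K,T,im,D=snap('wrist','w6.png'); C=cloud(K,T,D); o=ctrl.get_obs(); print(o['ee_pos'],o['eef_rot'],o['force'],o['moment'],o['qpos'][5])
x,y,z=C[...,0],C[...,1],C[...,2]
m=(abs(x-.61)<.06)&(abs(y+.181)<.06)&(z>.035)&(z<.06)
print(cv2.minAreaRect((C[m][:,:2]*1000).astype(np.float32)))
K,T,im,D=snap('top'); print(fitg2(cloud(K,T,D)))
E
```

```text
[ 0.61023816 -0.18125048  0.09247919] [ 3.14140338e+00 -1.24661850e-03 -4.53363195e-01] [-0.3977464  -3.21614327  4.7792614 ] [-0.3803002   0.16065914  0.01015414] 1.6781904607121978
((611.9274291992188, -181.30929565429688), (99.96956634521484, 98.04452514648438), 86.87232971191406)
(((0.0, 0.0), 0.0), ((0.0, 0.0), (0.0, 0.0), 0.0), np.float64(nan))
  return _methods._mean(a, axis=axis, dtype=dtype,
  ret = ret.dtype.type(ret / rcount)
```

View pics/w6.png

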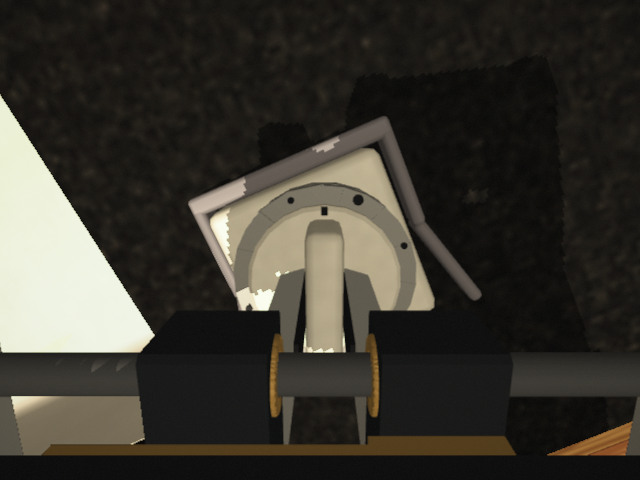

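The grinder has stayed put (yaw -3.1°). The lid's mark at (324,211) lies between the open dot at (290,200) and the half-way dot at (358,200). Twisting on to half-way.

Request:
move_arm(
  targets=[
    [-1, 0, 0, 0, 0, 0, 0.05],
    [-1, 0, 0, 0, 0, 0, 0.1],
    [-1, 0, 0, 0, 0, 0, 0.15],
    [-1, 0, 0, 0, 0, 0, 0.2],
    [-1, 0, 0, 0, 0, 0, 0.25],
    [-1, 0, 0, 0, 0, 0, 0.3],
    [-1, 0, 0, 0, 0, 0, 0.35],
    [-1, 0, 0, 0, 0, 0, 0.39],
    [-1, 0, 0, 0, 0, 0, 0.42],
    [-1, 0, 0, 0, 0, 0, 0.42],
    [-1, 0, 0, 0, 0, 0, 0.42],
  ],
)

```text
time_s: 16.75
ee_pos: [0.6103, -0.1811, 0.0925]
eef_rot: [-3.141, -0.001, -0.873]
force: [-0.4, -1.3, 5.7]
grip_width: 0.0155
grip_force: 40.0
```

```bash
python3 - <<'E'
from h import *
K,T,im,D=snap('wrist','w7.png'); C=cloud(K,T,D); o=ctrl.get_obs(); print(o['ee_pos'],o['eef_rot'],o['force'],o['moment'],o['qpos'][5])
x,y,z=C[...,0],C[...,1],C[...,2]
m=(abs(x-.61)<.06)&(abs(y+.181)<.06)&(z>.035)&(z<.06)
print(cv2.minAreaRect((C[m][:,:2]*1000).astype(np.float32)))
f=(np.hypot(x-.61,y+.181)<.037)&(z>.064)&(z<.08); t=(np.hypot(x-.611,y+.181)<.046)&(np.hypot(x-.611,y+.181)>.04)&(z>.055); print('flange',np.median(z[f]),z[f].std(),'turret',np.median(z[t]))
E
```

```text
[ 0.61027626 -0.18107262  0.09249882] [-3.14115310e+00 -1.07115023e-03 -8.72837396e-01] [-1.1685017  -2.92198235  5.05939163] [-0.19624601  0.15965548  0.02631736] 2.097809342508822
((611.48876953125, -181.9645233154297), (98.58718872070312, 98.81050109863281), 86.86052703857422)
flange 0.07168740781231957 0.000948415331222742 turret 0.19261899020020268
```

View pics/w7.png

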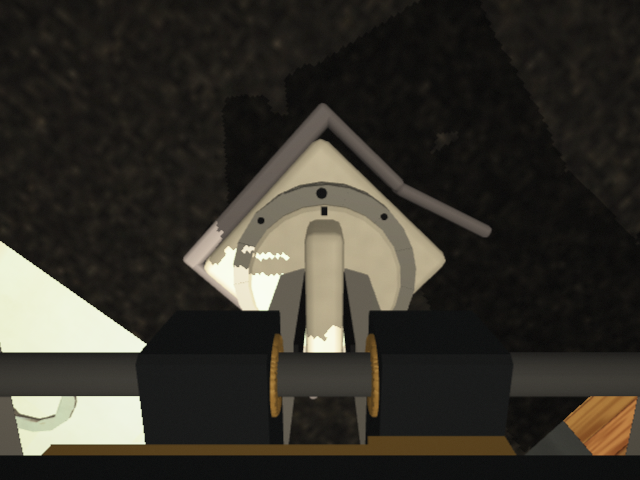

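The lid's mark at (324,211) is under the large half-way dot at (321,193). The flange top is at 72 mm, so the lid is flush, and the grinder is still home. Handing in.

```bash
python3 -c "
from station import ctrl; print(ctrl.hand_in())"
```

```text
the job is handed in; nothing more can be done
None
```

I handed the job in at about 17 s: the grinder is home in its dock, the lid sits flush, and the gripper is holding it at about 45° (0.82 rad measured at the gripper); no verdict came back.

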